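# Trip test and reset of a bench safety unit

### The arm

A 6-joint arm with a two-finger parallel gripper is mounted at the origin on a cart in front of the work surface, level with it; the furniture and walls round the work are solid. World frame = base frame: x ahead of the robot, y to its left, z up, the work surface at z = 0. Lengths are in m, angles in rad, forces in N, time in s.
With the tool pointing down it reaches from about 0.35 to 0.975 m from the base axis. Payload 4.9 kg.
Tool frame: the origin (TCP) lies at the very end of the fingers, on their centre line; the grasp point (between the pads) lies 19 mm behind it; z points along the fingers, y is the line along which they close (so a half turn about z gives the same grasp; the last joint's range is limited). The gripper opens to 85 mm and grips with 20 to 120 N. Pads are 22 mm wide; open, the fingers measure 114 mm over their backs; the gripper's body (76 mm by 85 mm) begins 54 mm behind the grasp point. The pads swing forward as they close: fully open they stand 13 mm farther back than shut.
Start: joints at [1.181, 0.053, 1.613, -0, 1.476, -0.119], TCP at [0.167, 0.602, 0.231] pointing down, gripper open.
Joint ranges: [-3.01, 3.01], [-1.01, 2.22], [0.06, 2.58], [-1.02, 4.17], [0.09, 2.62], [-3.14, 3.14]. Speed limits (rad/s): [2.57, 2.57, 3.14, 3.14, 3.14, 3.14].

### API

Orientations are given as a rotation vector (axis times angle).
In Python, from station import get_obs, get_image, get_calibration, finish_job gives the robot as it stands.
- The arm moves only by the tool servo_tool, never from a script. Its argument "increments" is a list of rows, each a list of 5 numbers: the opening, from 0 (shut) to 1 (fully open), then the shift along the tool's x, y, z in mm, then the turn about the tool's z in degrees. In form: [[jaw, tx, ty, tz, spin], ...]. A call has 1 to 12 rows; each row shifts and turns the commanded pose from where the row before left it, along the tool's axes as they then stand; what a row does not reach is not made up. A row lasts 1/8 s, in which the tool goes at most 62.5 mm and 10.7 degrees, less where a joint would pass 70% of its speed; a pose out of reach is approached as far as the arm can. A call is refused whole if a number of a shift passes 62.5 or a number of a turn 10.7, either way. A call with a gripper value outside its range is refused whole. The fingers move at their own pace and stop on an object; "force" is the grip in N (left out, the last holds). Time passes only in rows, so rows that do not move let the fingers close. It gives the time, the measured TCP pose, the force, the opening and the grip force at its end, in the units of the state.
- get_obs(): the state, without advancing time (a new reading comes with each control period).
- get_image(name): name is "scene" or "top" or "wrist"; returns the picture (400x640x3 uint8, red, green, blue); there is no depth.
- get_calibration(name): a dict with "fx", "fy", "cx", "cy" (pixels), "R" (3x3) and "t" (3): a world point X has camera coordinates R X + t; the wrist camera has in their place "mount" (4x4, takes a point from camera to tool coordinates, whose origin is the TCP and whose axes are the flange's). Camera axes: x right, y down, z forward; pixel columns grow to the right and rows downward; lengths in m; the calibration is good to about 2 mm. A picture is of the moment at which its call begins: read the wrist's pose just before it. get_calibration takes no time and is no camera call.
- finish_job(): hands the job in; it is judged then, once.
The state is a dict: "t": time; "q": joint angles; "dq": joint speeds; "effort": joint torques, N m; "tool_pos": TCP position; "tool_rot": TCP orientation; "contact_force": force on the tool from outside, world axes, zero at the start; "wrist_torque": the same for the moment, N m; "opening": finger opening in m; "grip_force": force on a finger pad.
Only numpy, scipy, OpenCV 4.12 (cv2) and the standard library are available. Lean on these libraries where they do the work, as an engineer would, in place of code of your own. Each camera call takes 0.05 s, during which the arm holds its last target. There are 200 camera calls.

### The job

Do the routine trip test on the bench safety unit with the blue end caps: gently press its round yellow test button until its red-barred lever drops, let go of the button, then lift the lever fully back up so that it stays there. Leave the unit with the orange end caps alone, lever up, and do not disturb the pot, bottle and dish around.

Things in the scene. Friction and masses are not known exactly. Their poses are not given: they have to be found in the camera images.
- blue_unit: The safety unit to test: white wedge-shaped case with blue end caps, fixed to the worktop, 156 (x) x 122 (y) x 99 (z) mm. Origin: centre of its underside; z up, x away from the robot at yaw 0. Its panel slopes up away from the robot by 0.35 rad: up-slope direction (cos 0.35, 0, sin 0.35), outward normal (-sin 0.35, 0, cos 0.35). Over 30 N between robot and unit is too much.
- blue_panel (a point): Centre of the blue unit's panel plane, 68 mm above its underside. A grey module, 128 mm up-slope x 60 mm across, is set in the panel here. Its face stands 4 to 19 mm above the panel: how far differs every time and is not reported, so feel for it. Button and lever are on the module.
- blue_button_axis (a point): Point where the axis of the blue unit's yellow test button cuts the panel plane (not the button's top), 42 mm down-slope of the panel centre. The button moves along the panel normal; cap 19 mm in diameter, at rest 11 mm above the module's face (15 to 30 mm above this point). It takes about 7 N and trips the lever at about 4 mm of its 7 mm travel.
- blue_button (a joint): How far the blue unit's test button is pressed in: 0 = out, 0.007 m = fully in; springs back.
- blue_lever_axis (a point): Point of the panel plane 22 mm up-slope of its centre, under the blue unit's lever. The lever turns about an axis along the unit's y, 8 mm below the module's face (4 mm below to 11 mm above this point). It is a black shaft 10 mm thick with a red crossbar along y, 36 mm long, 12 mm thick, centred 45 mm from the axis.
- blue_lever (a joint): Lever of the blue unit: 0 = up (home, leaning 0.5 rad up-slope from the panel normal), 1.0 rad = dropped (leaning 0.5 rad down-slope). Over-centre spring: below about 0.2 rad it snaps home by itself, above it drops; lifting takes about 4 N at the crossbar. It does not stay up while the button is held in.
- orange_unit: A second safety unit of the same build and size with orange end caps, same frame. Not to be tested.
- orange_lever (a joint): Lever of the orange unit, 0 = up, 1.0 = dropped.
- orange_button (a joint): Test button of the orange unit, 0 = out, 0.007 m = in.
- specimen_pot: Loose specimen pot with yellow cap, diameter 48, height 56 mm; origin at the centre of its underside. Bystander.
- dropper_bottle: Loose violet dropper bottle, diameter 33, height 88 mm; origin at the centre of its underside. Bystander.
- glass_dish: Loose clear round dish, diameter 60, height 14 mm; origin at the centre of its underside. Bystander.

How it is judged:
On the way, in this order (a step that is already met when the one before it is completed fails the run):
1. the blue unit's test button is pushed in more than 2 mm while its lever is still up (value of joint blue_button above 0.002 m and value of joint blue_lever below 0.45 rad).
2. the lever has dropped (past 0.5 rad) with the button still pushed in (more than 1 mm) and nothing of the robot on the lever (value of joint blue_button above 0.001 m and value of joint blue_lever above 0.5 rad and contact force between each of the fingers, the arm and blue_lever below 0.5 N).
3. the button is let out (under 1.5 mm) and the lever is back up (within 0.08 rad of home) (value of joint blue_button below 0.0015 m and value of joint blue_lever below 0.08 rad), for 0.2 s.
At the end, for the whole second after the job is handed in: The blue unit's lever is up within 0.08 rad of home and its button out (under 1.5 mm in); the orange unit's lever is up; pot, bottle and dish stand within 20 mm of where they were (all of step 3 and value of joint orange_lever below 0.08 rad and distance of each of specimen_pot, dropper_bottle, glass_dish from where it was at the start of the episode below 0.02 m); the robot touches nothing.
It fails at once if the robot loads the blue unit with more than 30 N (contact force between any of the fingers, the arm and blue_unit above 30 N).
It fails at once if the orange unit's button is pushed in more than 2 mm or its lever leaves home by more than 0.2 rad (value of joint orange_button above 0.002 m or value of joint orange_lever above 0.2 rad).
It fails at once if pot, bottle or dish is moved by more than 20 mm (distance of any of specimen_pot, dropper_bottle, glass_dish from where it was at the start of the episode above 0.02 m).
It also fails if it takes over 35 s, if anything falls off the work surface, if the arm or the gripper's body presses on something with over 40 N, if the wrist force passes 120 N, or if a joint passes its speed limit or range.

## Working session

There is one attempt and no reset: what is moved stays moved. The work goes in short steps, Python scripts to look and compute and a tool call to move; the robot and the scene stay as the last step left them, time stands still between calls to the robot, and variables do not carry over. Pictures are saved under pics/ and viewed, at most 10 in all, crops included, and the job is handed in when it is done.

Besides the shell and the picture viewer there is one more tool, called after "Emit:" as name(argument=value, ...), one argument or row to a line, values as JSON. servo_tool: Moves the arm, as the interface text tells. Its arguments: {"type":"object","properties":{"increments":{"type":"array"},"force":{"type":"number"}},"required":["increments"]}

```bash
ls; mkdir -p pics
python3 - <<'E'
from station import *
import cv2
o=get_obs();print(o)
for n in("scene","top"):
    cv2.imwrite(f"pics/{n}0.png",get_image(n)[:,:,::-1]);print(n,get_calibration(n))
print(get_calibration("wrist"))
E
```

```text
pics
{'t': 0.0, 'q': array([ 1.18101719e+00,  5.33591520e-02,  1.61431537e+00,  2.22141118e-05,
        1.47598370e+00, -1.18990894e-01]), 'dq': array([-0.00043574,  0.00017851,  0.00148929, -0.00028109, -0.00053762,
       -0.00015218]), 'effort': array([ 2.15082626e-03, -3.93695855e+01, -3.70169449e+01,  9.99177701e-05,
        7.26430735e-03,  2.57403528e-06]), 'tool_pos': array([0.16693006, 0.6016444 , 0.23004883]), 'tool_rot': array([-0.42398485, -3.11230321,  0.0031309 ]), 'contact_force': array([-0.63098038, -0.5702141 ,  0.47418951]), 'wrist_torque': array([-0.0253427 ,  0.0083126 , -0.01551644]), 'grip_force': 0.0, 'opening': 0.08551937637556387}
scene {'fx': 494.22994120202344, 'fy': 494.22994120202344, 'cx': 322.57747678747745, 'cy': 197.22982214426779, 'R': array([[ 0.63566226, -0.77164949, -0.02214852],
       [-0.48218009, -0.37447306, -0.79200523],
       [ 0.60285641,  0.51412742, -0.61011241]]), 't': array([-0.42584153,  0.33115638,  1.21519981])}
top {'fx': 363.7976845634246, 'fy': 363.7976845634246, 'cx': 324.48713641986245, 'cy': 201.9738557217617, 'R': array([[ 1.23722944e-02, -9.99923317e-01, -5.35508935e-04],
       [-9.80759378e-01, -1.20308227e-02, -1.94849436e-01],
       [ 1.94828052e-01,  2.93594000e-03, -9.80833019e-01]]), 't': array([-0.06008206,  0.58341497,  0.94372372])}
{'fx': 299.3837379096254, 'fy': 299.3837379096254, 'cx': 317.72327532157556, 'cy': 194.522661740157, 'mount': array([[ 1.53810485e-03, -9.51474506e-01, -3.07723737e-01,
         7.91884268e-02],
       [ 9.99998753e-01,  1.57342725e-03,  1.33324178e-04,
         4.42271316e-04],
       [ 3.57326358e-04, -3.07723558e-01,  9.51475740e-01,
        -1.42512612e-01],
       [ 0.00000000e+00,  0.00000000e+00,  0.00000000e+00,
         1.00000000e+00]])}
```

View pics/scene0.png

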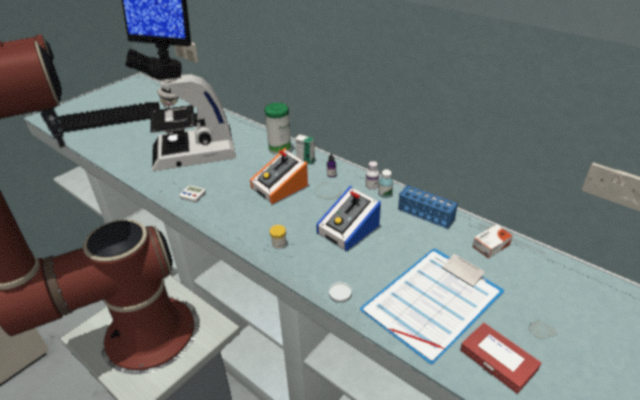

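View pics/top0.png

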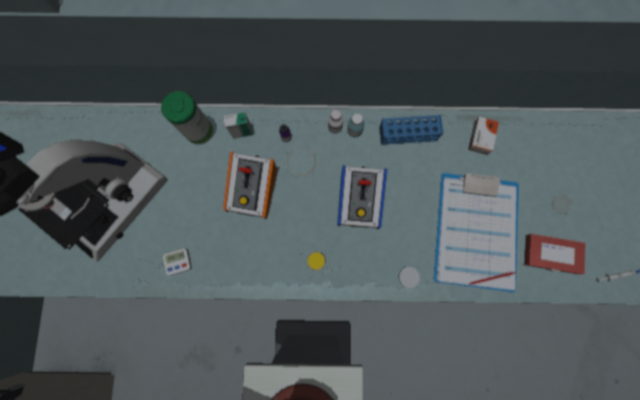

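The scene shows the blue unit at about (350,217) and the orange one at (280,176). In the top view, the blue unit is at (362,197), with its button at (361,213) and crossbar at (365,183). The pot is at (317,261) and the dish at (410,277). I'll zoom in on both views.

Run:
```python
import cv2,numpy as np
a=cv2.imread("pics/top0.png")[155:240,325:400];b=cv2.imread("pics/scene0.png")[180:255,310:385]
f=lambda i:cv2.resize(i,None,fx=5.2,fy=5.2,interpolation=cv2.INTER_CUBIC)
a,b=f(a),f(b);c=np.zeros((max(len(a),len(b)),a.shape[1]+b.shape[1],3),np.uint8);c[:len(a),:a.shape[1]]=a;c[:len(b),a.shape[1]:]=b
cv2.imwrite("pics/z0.png",c);print(a.shape)
```

```text
(442, 390, 3)
```

View pics/z0.png

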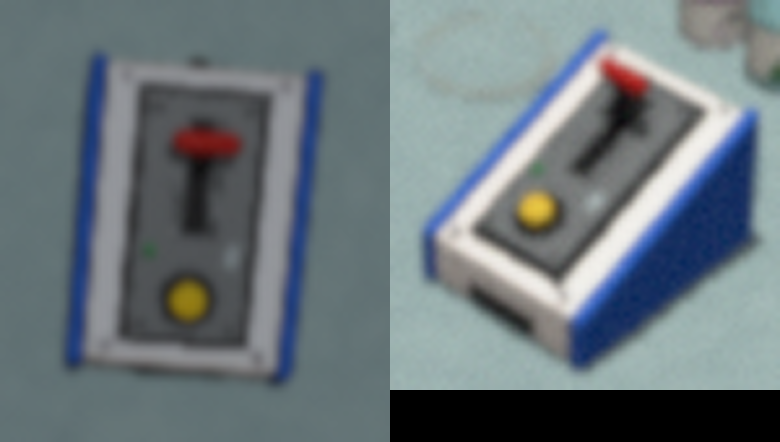

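```bash
cat > h.py <<'E'
import numpy as np
from station import *
from scipy.optimize import least_squares
from scipy.spatial.transform import Rotation as R
c35,s35=np.cos(.35),np.sin(.35)
def pan(u,v,n): return np.array([u*c35-n*s35,v,.068+u*s35+n*c35])
def proj(cal,X):
    p=cal["R"]@X+cal["t"];return np.array([cal["fx"]*p[0]/p[2]+cal["cx"],cal["fy"]*p[1]/p[2]+cal["cy"]])
def W(P,X):
    c,s=np.cos(P[2]),np.sin(P[2]);return np.array([c*X[0]-s*X[1]+P[0],s*X[0]+c*X[1]+P[1],X[2]])
E
python3 - <<'E'
from h import *
ct,cs=get_calibration("top"),get_calibration("scene")
L=-.5 # lever from normal, up-slope .5
def mod(P):
    h=P[3]; ax=h-.008
    btn=pan(-.042,0,h+.009); bar=pan(.022+.045*np.sin(.5),0,ax+.045*np.cos(.5))
    T=[(95,52,[.078,.061,.099]),(322,70,[.078,-.061,.099]),(188,300,btn),(207,142,bar),
     (140,83,pan(.064,.03,h)),(272,95,pan(.064,-.03,h)),(245,348,pan(-.064,-.03,h)),(120,340,pan(-.064,.03,h))]
    S=[(146,209,btn),(235,77,bar),(192,367,[-.078,-.061,0]),(212,33,[.078,.061,.099]),(362,108,[.078,-.061,.099]),
     (365,238,[.078,-.061,0]),(38,277,[-.078,.061,0])]
    r=[]
    for l,cal,o in((T,ct,(325,155)),(S,cs,(310,180))):
        for u,v,X in l: r.append(proj(cal,W(P,np.array(X)))-((np.array([u,v])+.5)/5.2-.5+o))
    return np.array(r)
f=least_squares(lambda P:mod(P).ravel(),[.6,-.1,0,.01],loss="soft_l1")
print(f.x,mod(f.x).round(1).tolist())
P=f.x
for n,a in(("btn panel",pan(-.042,0,0)),("lever axis",pan(.022,0,0)),("btn top",pan(-.042,0,P[3]+.011)),("bar",pan(.022+.045*np.sin(.5),0,P[3]-.008+.045*np.cos(.5)))):print(n,W(P,a).round(4))
# bystanders by top view
def ray(u,v,z):
    d=ct["R"].T@np.array([(u-ct["cx"])/ct["fx"],(v-ct["cy"])/ct["fy"],1]);o=-ct["R"].T@ct["t"];return o+d*(z-o[2])/d[2]
print("pot",ray(317,261,.056),"dish",ray(410,277,.014),"bottle",ray(285,130,.08),"or",ray(250,185,.08))
o=get_obs();print(R.from_rotvec(o["tool_rot"]).as_matrix().round(3))
E
```

```text
[ 0.60036092 -0.1551689  -0.06418312  0.00908151] [[-0.7, -1.1], [1.0, -1.3], [0.4, -0.2], [0.2, -0.5], [1.7, 1.3], [-1.4, 0.6], [-0.5, -1.3], [1.6, -1.4], [-0.3, -0.2], [-0.8, -0.1], [-0.7, 2.8], [-1.0, -1.4], [1.8, 0.4], [-0.4, 1.0], [-1.7, 1.2]]
btn panel [ 0.561  -0.1526  0.0536]
lever axis [ 0.621  -0.1565  0.0755]
btn top [ 0.5541 -0.1522  0.0725]
bar [ 0.6273 -0.1569  0.1211]
pot [ 0.42349379 -0.03488729  0.056     ] dish [ 0.38452469 -0.29136319  0.014     ] bottle [0.78360269 0.06008088 0.08      ] or [0.6240977  0.14975423 0.08      ]
[[-0.964  0.267 -0.001]
 [ 0.267  0.964 -0.002]
 [ 0.    -0.002 -1.   ]]
```

Emit:
servo_tool(
  increments=[
    [0,0,0,0,-5.9],
    [0,0,0,0,-5.9],
    [0,-25.7,-45.6,0,0],
    [0,-25.7,-45.6,0,0],
    [0,-25.7,-45.6,0,0],
    [0,-25.7,-45.6,0,0],
    [0,-25.7,-45.6,0,0],
    [0,-25.7,-45.6,0,0],
    [0,-25.7,-45.6,0,0],
    [0,-25.7,-45.6,0,0],
    [0,-25.7,-45.6,0,0],
    [0,-25.7,-45.6,0,0],
  ],
)

```text
t: 1.6
tool_pos: [0.3943, 0.1289, 0.231]
tool_rot: [0.102, 3.14, 0.0]
contact_force: [0.8, 0.2, -0.7]
opening: 0.0001
grip_force: 0.0
```

Emit:
servo_tool(
  increments=[
    [0,-25.7,-45.6,0,0],
    [0,-25.7,-45.6,0,0],
    [0,-25.7,-45.6,0,0],
    [0,-25.7,-45.6,0,0],
    [0,-25.7,-45.6,0,0],
    [0,-25.7,-45.6,0,0],
    [0,0,0,0,0],
    [0,0,0,0,0],
    [0,0,0,0,0],
  ],
)

```text
t: 2.72
tool_pos: [0.5299, -0.1514, 0.2312]
tool_rot: [-0.1, -3.14, -0.0]
contact_force: [-0.5, 0.5, 0.1]
opening: 0.0
grip_force: 0.0
```

Run:
```python
from h import *
import cv2
o=get_obs();print(o)
cv2.imwrite("pics/w1.png",get_image("wrist")[:,:,::-1])
```

```text
{'t': 2.725, 'q': array([-4.13477626e-01, -1.23741615e-01,  1.78506124e+00,  2.00100871e-04,
        1.48053033e+00, -1.92075400e+00]), 'dq': array([ 0.00470383, -0.00371584, -0.00113663, -0.00234464, -0.00162446,
       -0.00165245]), 'effort': array([-3.73524986e-01, -3.12638783e+01, -3.71041524e+01, -1.30890429e-02,
       -7.44121440e-03,  1.37945532e-03]), 'tool_pos': array([ 0.52987022, -0.15140308,  0.23119671]), 'tool_rot': array([-9.97832628e-02, -3.13984294e+00, -4.41039132e-04]), 'contact_force': array([-0.50593328,  0.46156897,  0.07004777]), 'wrist_torque': array([-0.02320258, -0.09581406, -0.0019467 ]), 'grip_force': 0.0, 'opening': 4.097642766035795e-05}
```

View pics/w1.png

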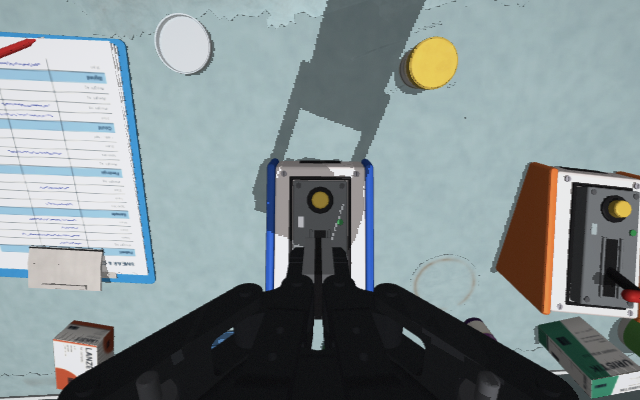

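The wrist view shows the blue unit square to the tool. Its button is at (320,200), the module's near corners are at (290,177) and (351,178), and the cap outer edges are near columns 267 and 373. Next I'll refine the position using all three views.

Run:
```python
from h import *
import cv2
o=get_obs();M=get_calibration("wrist");m=M["mount"]
Rt=R.from_rotvec(o["tool_rot"]).as_matrix();Rc=Rt@m[:3,:3];C=Rt@m[:3,3]+o["tool_pos"]
def blob(im,x0,y0,x1,y1):
    h=cv2.cvtColor(im[y0:y1,x0:x1],cv2.COLOR_RGB2HSV);k=cv2.inRange(h,(20,130,60),(35,255,255));y,x=np.nonzero(k);return x.mean()+x0,y.mean()+y0,len(x)
w=blob(get_image("wrist"),295,180,345,225);t=blob(get_image("top"),345,200,378,228);s=blob(get_image("scene"),325,210,350,235)
print(w,t,s)
rays=[]
d=Rc@[(w[0]-M["cx"])/M["fx"],(w[1]-M["cy"])/M["fy"],1];rays.append((C,d/np.linalg.norm(d)))
for n,p in(("top",t),("scene",s)):
    c=get_calibration(n);d=c["R"].T@[(p[0]-c["cx"])/c["fx"],(p[1]-c["cy"])/c["fy"],1];rays.append((-c["R"].T@c["t"],d/np.linalg.norm(d)))
A=sum(np.eye(3)-np.outer(d,d) for _,d in rays);b=sum((np.eye(3)-np.outer(d,d))@c for c,d in rays)
X=np.linalg.solve(A,b);print("btn",X,[np.linalg.norm((np.eye(3)-np.outer(d,d))@(X-c)).round(4) for c,d in rays])
for z in(.065,.07,.075,.08,.085):print(z,[(c+d*(z-c[2])/d[2]).round(4)[:2].tolist() for c,d in rays])
```

```text
(np.float64(319.9240506329114), np.float64(199.47679324894514), 237) (np.float64(360.35714285714283), np.float64(214.14285714285714), 14) (np.float64(338.0), np.float64(220.4102564102564), 39)
btn [ 0.55363821 -0.15143444  0.06773694] [np.float64(0.0023), np.float64(0.004), np.float64(0.0032)]
0.065 [[0.5565, -0.1501], [0.5501, -0.1506], [0.5584, -0.1517]]
0.07 [[0.5548, -0.15], [0.5493, -0.1501], [0.5537, -0.1554]]
0.075 [[0.5531, -0.1499], [0.5485, -0.1496], [0.5491, -0.159]]
0.08 [[0.5514, -0.1499], [0.5477, -0.1492], [0.5445, -0.1627]]
0.085 [[0.5497, -0.1498], [0.5468, -0.1487], [0.5399, -0.1663]]
```

Emit:
servo_tool(
  increments=[
    [0,-10,0.6,0,0],
    [0,0,0,33,0],
    [0,0,0,33,0],
    [0,0,0,33,0],
    [0,0,0,22,0],
    [0,0,0,10,0],
    [0,0,0,0,0],
    [0,0,0,0,0],
  ],
)

```text
t: 3.92
tool_pos: [0.5412, -0.1529, 0.1017]
tool_rot: [0.102, 3.138, -0.001]
contact_force: [-0.0, -0.1, -0.6]
opening: -0.0002
grip_force: 0.0
```

Emit:
servo_tool(
  increments=[
    [0,-0.7,0,1.9,0],
    [0,-0.7,0,1.9,0],
    [0,-0.7,0,1.9,0],
    [0,-0.7,0,1.9,0],
    [0,0,0,0,0],
  ],
)

```text
t: 4.55
tool_pos: [0.5429, -0.1527, 0.0924]
tool_rot: [-0.102, -3.139, -0.0]
contact_force: [-0.4, -0.9, -1.0]
opening: -0.0
grip_force: 0.0
```

Emit:
servo_tool(
  increments=[
    [0,-0.4,0,1,0],
    [0,-0.4,0,1,0],
    [0,-0.4,0,1,0],
    [0,-0.4,0,1,0],
    [0,0,0,0,0],
  ],
)

```text
t: 5.18
tool_pos: [0.5446, -0.1528, 0.0886]
tool_rot: [-0.102, -3.14, -0.0]
contact_force: [0.4, -0.6, 0.4]
opening: -0.0001
grip_force: 0.0
```

Emit:
servo_tool(
  increments=[
    [0,-0.4,0,1,0],
    [0,-0.4,0,1,0],
    [0,-0.4,0,1,0],
    [0,0,0,0,0],
  ],
)

```text
t: 5.68
tool_pos: [0.5458, -0.1529, 0.0856]
tool_rot: [-0.102, -3.14, -0.0]
contact_force: [-0.2, 0.4, -0.6]
opening: 0.0
grip_force: 0.0
```

Emit:
servo_tool(
  increments=[
    [0,-0.4,0,1,0],
    [0,-0.4,0,1,0],
    [0,-0.4,0,1,0],
    [0,0,0,0,0],
  ],
)

```text
t: 6.18
tool_pos: [0.547, -0.153, 0.0826]
tool_rot: [-0.102, -3.14, -0.0]
contact_force: [-0.7, 0.4, 0.3]
opening: 0.0004
grip_force: 0.0
```

Emit:
servo_tool(
  increments=[
    [0,-0.4,0,1,0],
    [0,-0.4,0,1,0],
    [0,0,0,0,0],
  ],
)

```text
t: 6.55
tool_pos: [0.5478, -0.153, 0.0805]
tool_rot: [-0.102, -3.14, -0.0]
contact_force: [1.0, 0.1, 0.7]
opening: 0.0001
grip_force: 0.0
```

Emit:
servo_tool(
  increments=[
    [0,-0.4,0,1,0],
    [0,-0.4,0,1,0],
    [0,0,0,0,0],
  ],
)

```text
t: 6.92
tool_pos: [0.5486, -0.1531, 0.0786]
tool_rot: [-0.102, -3.14, -0.0]
contact_force: [0.0, 0.2, -0.7]
opening: -0.0
grip_force: 0.0
```

Emit:
servo_tool(
  increments=[
    [0,-0.4,0,1,0],
    [0,-0.4,0,1,0],
    [0,0,0,0,0],
  ],
)

```text
t: 7.3
tool_pos: [0.5494, -0.1531, 0.0766]
tool_rot: [-0.102, -3.14, -0.0]
contact_force: [-0.7, -0.2, -0.5]
opening: 0.0003
grip_force: 0.0
```

Emit:
servo_tool(
  increments=[
    [0,-0.4,0,1,0],
    [0,-0.4,0,1,0],
    [0,0,0,0,0],
  ],
)

```text
t: 7.68
tool_pos: [0.5502, -0.1532, 0.0745]
tool_rot: [-0.102, -3.14, -0.0]
contact_force: [0.1, -1.5, -0.5]
opening: -0.0001
grip_force: 0.0
```

Emit:
servo_tool(
  increments=[
    [0,-0.4,0,1,0],
    [0,-0.4,0,1,0],
    [0,0,0,0,0],
  ],
)

```text
t: 8.05
tool_pos: [0.5511, -0.1533, 0.0728]
tool_rot: [-0.102, -3.14, 0.0]
contact_force: [-0.8, 0.9, -0.1]
opening: 0.0001
grip_force: 0.5
```

Emit:
servo_tool(
  increments=[
    [0,-0.4,0,1,0],
    [0,0,0,0,0],
  ],
)

```text
t: 8.3
tool_pos: [0.5514, -0.1533, 0.072]
tool_rot: [-0.102, -3.14, 0.0]
contact_force: [-1.7, 0.2, 4.3]
opening: 0.0
grip_force: 2.1
```

Emit:
servo_tool(
  increments=[
    [0,-0.4,0,1,0],
    [0,0,0,0,0],
  ],
)

```text
t: 8.55
tool_pos: [0.5517, -0.1533, 0.0712]
tool_rot: [-0.102, -3.139, 0.0]
contact_force: [-3.9, 1.3, 5.6]
opening: -0.0
grip_force: 3.6
```

Emit:
servo_tool(
  increments=[
    [0,-0.4,0,1,0],
    [0,-0.4,0,1,0],
    [0,0,0,0,0],
  ],
)

```text
t: 8.93
tool_pos: [0.5525, -0.1534, 0.0689]
tool_rot: [-0.102, -3.14, 0.0]
contact_force: [-2.6, 0.4, 3.6]
opening: 0.0002
grip_force: 1.9
```

Run:
```python
from h import *
import cv2
f=lambda i:cv2.resize(i,(600,400),interpolation=cv2.INTER_CUBIC)
a=get_image("wrist")[150:350,170:470];b=get_image("scene")[180:255,305:395]
cv2.imwrite("pics/p1.png",np.hstack([cv2.resize(a,(450,300)),cv2.resize(b,(350,300),interpolation=cv2.INTER_CUBIC)])[:,:,::-1])
```

```text
(no output)
```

View pics/p1.png

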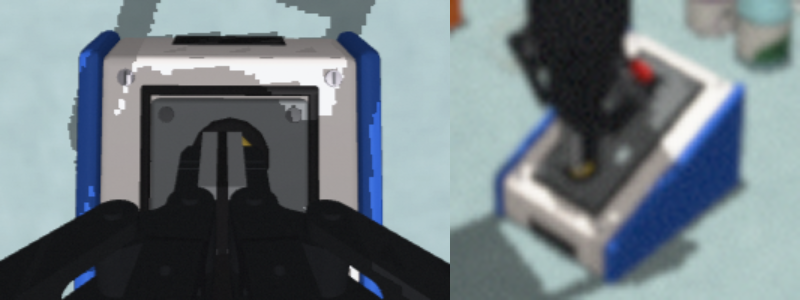

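The left panel shows the fingertips centred over the yellow cap, with a sliver visible at (246,142). On the right, the red bar at (640,70) is still up. I'll press further.

Emit:
servo_tool(
  increments=[
    [0,-0.4,0,1,0],
    [0,0,0,0,0],
  ],
)

```text
t: 9.28
tool_pos: [0.553, -0.1534, 0.0675]
tool_rot: [0.102, 3.14, -0.0]
contact_force: [-1.6, 0.1, 2.7]
opening: 0.0001
grip_force: 1.4
```

Emit:
servo_tool(
  increments=[
    [0,-0.4,0,1,0],
    [0,0,0,0,0],
  ],
)

```text
t: 9.52
tool_pos: [0.5534, -0.1534, 0.0666]
tool_rot: [-0.102, -3.14, -0.0]
contact_force: [-2.7, 0.2, 3.1]
opening: 0.0004
grip_force: 1.6
```

```bash
cat > red.py <<'E'
from h import *
import cv2
b=get_image("scene")[180:255,305:395];h=cv2.cvtColor(b,cv2.COLOR_RGB2HSV)
k=cv2.inRange(h,(0,150,70),(8,255,255))|cv2.inRange(h,(172,150,70),(180,255,255));y,x=np.nonzero(k)
print(len(x),x.mean()+305 if len(x) else 0,y.mean()+180 if len(x) else 0,get_obs()["contact_force"],get_obs()["tool_pos"])
E
python3 red.py
```

```text
3 345.6666666666667 205.66666666666666 [-1.85956143  0.29825451  2.81865117] [ 0.5533936  -0.15339311  0.06662754]
```

Run:
```python
from h import *
import cv2
a=get_image("wrist")[150:350,170:470];b=get_image("scene")[180:255,305:395]
cv2.imwrite("pics/p2.png",np.hstack([cv2.resize(a,(450,300)),cv2.resize(b,(350,300),interpolation=cv2.INTER_CUBIC)])[:,:,::-1])
```

```text
(no output)
```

View pics/p2.png

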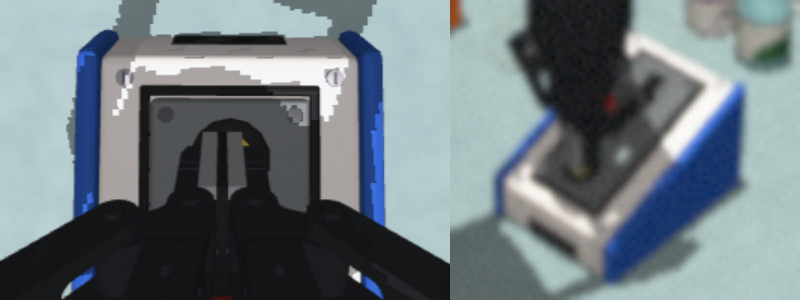

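The red bar now sits at (608,100) in the right panel, so the lever has dropped and the button is still held. Next I'll release the button along the panel normal, then rise to lever height.

Emit:
servo_tool(
  increments=[
    [0,1,0,-2.8,0],
    [0,1,0,-2.8,0],
    [0,1,0,-2.8,0],
    [0,1,0,-2.8,0],
    [0,0,0,-7,0],
    [0,0,0,-7,0],
    [0,0,0,0,0],
  ],
)

```text
t: 10.55
tool_pos: [0.5502, -0.1534, 0.0931]
tool_rot: [0.102, 3.138, -0.001]
contact_force: [-0.3, -0.1, 0.4]
opening: 0.0004
grip_force: 0.0
```

```bash
python3 red.py
python3 - <<'E'
from h import *
import cv2
a=get_image("wrist")[150:350,170:470];b=get_image("scene")[180:255,305:395]
cv2.imwrite("pics/p3.png",np.hstack([cv2.resize(a,(450,300)),cv2.resize(b,(350,300),interpolation=cv2.INTER_CUBIC)])[:,:,::-1])
E
```

```text
14 348.2142857142857 206.35714285714286 [-0.01591078  0.13345955  0.12475287] [ 0.54984497 -0.15330138  0.0925588 ]
```

View pics/p3.png

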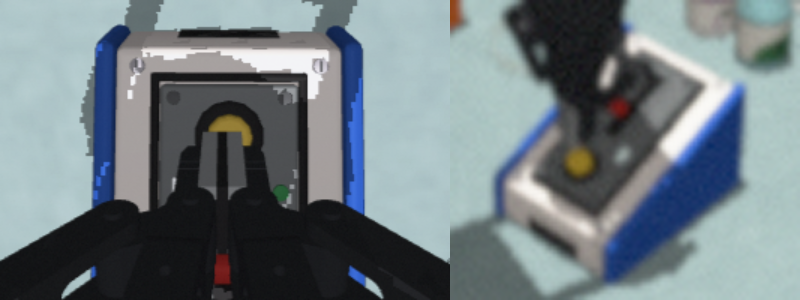

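The button is out (yellow at (578,162)), and the dropped bar is at (618,107) behind the fingertips. I'll push it up-slope now.

Emit:
servo_tool(
  increments=[
    [0,-4,0,0,0],
    [0,-4,0,0,0],
    [0,-4,0,0,0],
    [0,-3,0,0,0],
    [0,-3,0,0,0],
    [0,-3,0,0,0],
    [0,0,0,0,0],
  ],
)

```text
t: 11.58
tool_pos: [0.57, -0.1545, 0.0919]
tool_rot: [-0.102, -3.138, -0.0]
contact_force: [-3.3, 1.0, 0.5]
opening: 0.0002
grip_force: 1.4
```

Emit:
servo_tool(
  increments=[
    [0,-3,0,-1,0],
    [0,-3,0,-1,0],
    [0,0,0,0,0],
  ],
)

```text
t: 11.95
tool_pos: [0.5763, -0.1551, 0.0943]
tool_rot: [-0.102, -3.14, 0.0]
contact_force: [-2.9, -0.2, 2.6]
opening: -0.0002
grip_force: 1.4
```

Emit:
servo_tool(
  increments=[
    [0,-3,0,-1,0],
    [0,-3,0,-1,0],
    [0,-3,0,-1,0],
    [0,-3,0,-1,0],
    [0,-3,0,-0.5,0],
    [0,-3,0,-0.5,0],
    [0,0,0,0,0],
  ],
)

```text
t: 12.82
tool_pos: [0.5949, -0.1561, 0.0989]
tool_rot: [0.102, 3.139, -0.0]
contact_force: [-2.1, -0.0, 1.1]
opening: 0.0001
grip_force: 0.6
```

Emit:
servo_tool(
  increments=[
    [0,-2,0,-0.5,0],
    [0,-2,0,-0.5,0],
    [0,-2,0,-0.5,0],
    [0,0,0,0,0],
  ],
)

```text
t: 13.32
tool_pos: [0.6007, -0.1564, 0.1004]
tool_rot: [0.102, 3.139, 0.0]
contact_force: [-0.4, -0.5, -0.1]
opening: -0.0001
grip_force: 0.0
```

```bash
python3 red.py
```

```text
7 355.7142857142857 198.0 [-0.75287695  0.27659533  0.18179867] [ 0.60064697 -0.15638337  0.10036582]
```

The contact force went to zero, so the lever snapped home. I'll back off, then rise.

Emit:
servo_tool(
  increments=[
    [0,10,0,0,0],
    [0,20,0,0,0],
    [0,20,0,-10,0],
    [0,20,0,-40,0],
    [0,20,0,-50,0],
    [0,20,0,-50,0],
    [0,20,0,0,0],
    [0,0,0,0,0],
    [0,0,0,0,0],
  ],
)

```text
t: 14.5
tool_pos: [0.4704, -0.1478, 0.2495]
tool_rot: [-0.102, -3.139, -0.001]
contact_force: [-0.2, -0.7, -0.0]
opening: 0.0001
grip_force: 0.0
```

```bash
python3 red.py
python3 - <<'E'
from h import *
import cv2
b=get_image("scene")[120:320,200:420]
cv2.imwrite("pics/p4.png",cv2.resize(b,(660,600),interpolation=cv2.INTER_CUBIC)[:,:,::-1])
E
```

```text
26 353.0769230769231 196.5 [-0.02420366 -0.06708551  0.10158325] [ 0.47044652 -0.14783749  0.24926987]
```

View pics/p4.png

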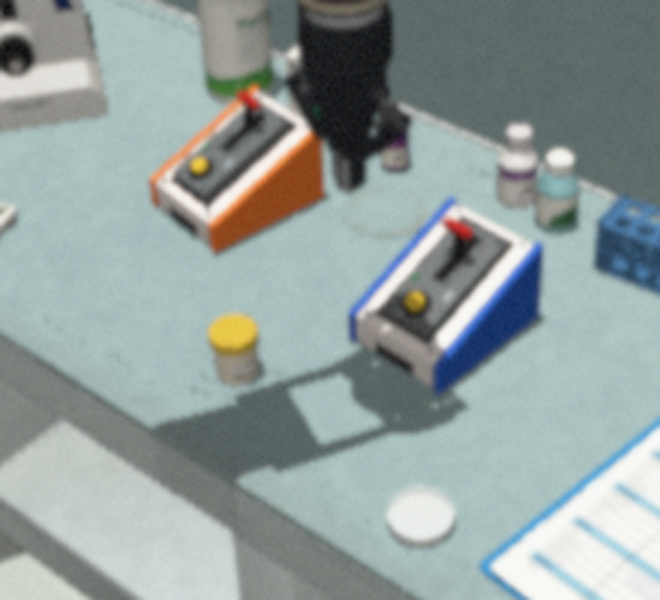

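The blue lever is up at (458,232) and its button is out at (415,300). The orange lever is up and the bystanders look undisturbed. I'll compare against the first picture before handing in.

Run:
```python
from h import *
import cv2
for n,im in(("0",cv2.imread("pics/scene0.png")[:,:,::-1]),("1",get_image("scene"))):
    b=np.ascontiguousarray(im[180:255,305:395]).astype(int);m=(b[...,0]-b[...,1:].max(2))>60;y,x=np.nonzero(m);print(n,len(x),x.mean()+305,y.mean()+180)
```

```text
0 38 344.13157894736844 191.81578947368422
1 48 341.6666666666667 192.58333333333334
```

Run:
```python
from h import *
import cv2
for n,im in(("0",cv2.imread("pics/scene0.png")[:,:,::-1]),("1",get_image("scene"))):
    b=im[185:212,343:366].astype(int);m=(b[...,0]-b[...,1:].max(2))>60;y,x=np.nonzero(m);print(n,len(x),x.mean()+343,y.mean()+185)
```

```text
0 30 354.5 194.26666666666668
1 36 352.55555555555554 195.72222222222223
```

Run:
```python
from h import *
import cv2
a=cv2.cvtColor(cv2.imread("pics/scene0.png"),cv2.COLOR_BGR2GRAY);c=cv2.cvtColor(get_image("scene"),cv2.COLOR_RGB2GRAY)
for n,(x0,y0,x1,y1) in dict(bluecase=(315,185,385,250),bar=(345,188,365,204),orange=(248,150,310,202),button=(328,212,348,230),pot=(268,222,290,250),dish=(326,282,355,302)).items():
    r=cv2.matchTemplate(c[y0-6:y1+6,x0-6:x1+6],a[y0:y1,x0:x1],cv2.TM_CCOEFF_NORMED);_,v,_,l=cv2.minMaxLoc(r);print(n,l[0]-6,l[1]-6,round(v,3))
```

```text
bluecase 0 0 0.898
bar -1 0 0.927
orange 0 0 0.949
button 0 0 0.864
pot 0 0 0.976
dish 0 0 0.997
```

Run:
```python
from h import *
import cv2
P=[.6004,-.1552,-.0642];cs=get_calibration("scene")
for a in(0,.1,.2,.5,1):
    print(a,proj(cs,W(P,pan(.022+.045*np.sin(.5-a),0,-.001+.045*np.cos(.5-a)))).round(1))
f=lambda i:cv2.resize(i[183:233,323:373],(390,390),interpolation=cv2.INTER_CUBIC)
cv2.imwrite("pics/cmp.png",np.hstack([f(cv2.imread("pics/scene0.png")),f(get_image("scene")[:,:,::-1])]))
```

```text
0 [354.1 194.7]
0.1 [353.1 195.3]
0.2 [352.1 196. ]
0.5 [349.1 198.8]
1 [344.9 205.2]
```

View pics/cmp.png

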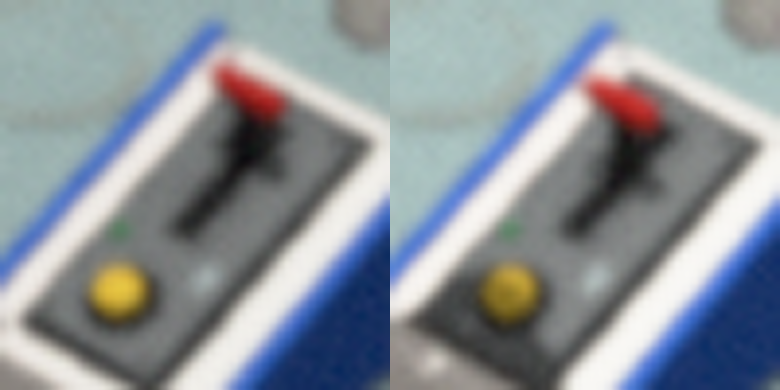

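In the second crop the red bar sits about 2 px lower than at the start. That means the lever stopped roughly 0.2 rad short of home, so I'll go back and push it the rest of the way.

Emit:
servo_tool(
  increments=[
    [0,-20,0,0,0],
    [0,-20,0,50,0],
    [0,-20,0,50,0],
    [0,-20,0,40,0],
    [0,-20,0,8,0],
    [0,-18,0,0,0],
    [0,-3,0,0,0],
    [0,-3,0,0,0],
    [0,-3,0,0,0],
    [0,0,0,0,0],
  ],
)

```text
t: 16.05
tool_pos: [0.5973, -0.1563, 0.1027]
tool_rot: [0.102, 3.14, -0.0]
contact_force: [0.1, 0.1, 0.0]
opening: -0.0004
grip_force: 0.0
```

Emit:
servo_tool(
  increments=[
    [0,-2,0,-0.5,0],
    [0,-2,0,-0.5,0],
    [0,-2,0,-0.5,0],
    [0,0,0,0,0],
  ],
)

```text
t: 16.55
tool_pos: [0.6035, -0.1567, 0.104]
tool_rot: [0.102, 3.14, -0.0]
contact_force: [0.5, -0.4, -0.1]
opening: -0.0002
grip_force: 0.0
```

```bash
python3 red.py
```

```text
9 356.0 197.0 [-0.49214972 -0.913195    0.16799259] [ 0.6034731  -0.15664475  0.1039464 ]
```

Emit:
servo_tool(
  increments=[
    [0,-2,0,-0.5,0],
    [0,-2,0,-0.5,0],
    [0,0,0,0,0],
  ],
)

```text
t: 16.98
tool_pos: [0.6076, -0.1569, 0.105]
tool_rot: [0.102, 3.14, -0.0]
contact_force: [0.3, -0.1, -0.4]
opening: -0.0001
grip_force: 0.0
```

Emit:
servo_tool(
  increments=[
    [0,-1.5,0,-0.3,0],
    [0,-1.5,0,-0.3,0],
    [0,0,0,0,0],
  ],
)

```text
t: 17.35
tool_pos: [0.6101, -0.1571, 0.1053]
tool_rot: [-0.102, -3.139, -0.0]
contact_force: [-1.0, 0.6, 0.7]
opening: -0.0002
grip_force: 0.6
```

```bash
python3 red.py
```

```text
7 357.42857142857144 195.71428571428572 [-1.48431018  0.32721391 -0.12142202] [ 0.6100674  -0.15703414  0.10530072]
```

Emit:
servo_tool(
  increments=[
    [0,-1.5,0,-0.3,0],
    [0,-1.5,0,-0.3,0],
    [0,0,0,0,0],
  ],
)

```text
t: 17.77
tool_pos: [0.6111, -0.1571, 0.1052]
tool_rot: [-0.101, -3.134, -0.001]
contact_force: [-7.6, -0.1, 2.1]
opening: 0.0001
grip_force: 4.1
```

Emit:
servo_tool(
  increments=[
    [0,-1.5,0,-0.3,0],
    [0,-1.5,0,-0.3,0],
    [0,0,0,0,0],
  ],
)

```text
t: 18.15
tool_pos: [0.612, -0.1571, 0.1051]
tool_rot: [-0.101, -3.128, -0.002]
contact_force: [-14.6, 1.1, 4.4]
opening: 0.0001
grip_force: 7.6
```

```bash
python3 red.py
```

```text
7 357.7142857142857 196.0 [-14.95954239   0.42321987   3.50617594] [ 0.61199374 -0.15714265  0.10515218]
```

Emit:
servo_tool(
  increments=[
    [0,4,0,0,0],
    [0,8,0,0,0],
    [0,20,0,0,0],
    [0,20,0,0,0],
    [0,20,0,-10,0],
    [0,20,0,-40,0],
    [0,20,0,-50,0],
    [0,20,0,-50,0],
    [0,20,0,0,0],
    [0,0,0,0,0],
    [0,0,0,0,0],
  ],
)

```text
t: 19.58
tool_pos: [0.4648, -0.1475, 0.2562]
tool_rot: [0.102, 3.14, 0.0]
contact_force: [-0.6, -0.3, 0.3]
opening: 0.0003
grip_force: 0.0
```

Run:
```python
from h import *
import cv2
im1=get_image("scene")
for n,im in(("0",cv2.imread("pics/scene0.png")[:,:,::-1]),("1",im1)):
    b=im[185:212,343:366].astype(int);m=(b[...,0]-b[...,1:].max(2))>60;y,x=np.nonzero(m);print(n,len(x),x.mean()+343,y.mean()+185)
f=lambda i:cv2.resize(i[183:233,323:373],(390,390),interpolation=cv2.INTER_CUBIC)
cv2.imwrite("pics/cmp2.png",np.hstack([f(cv2.imread("pics/scene0.png")),f(im1[:,:,::-1])]))
```

```text
0 30 354.5 194.26666666666668
1 34 354.6764705882353 194.2941176470588
```

View pics/cmp2.png

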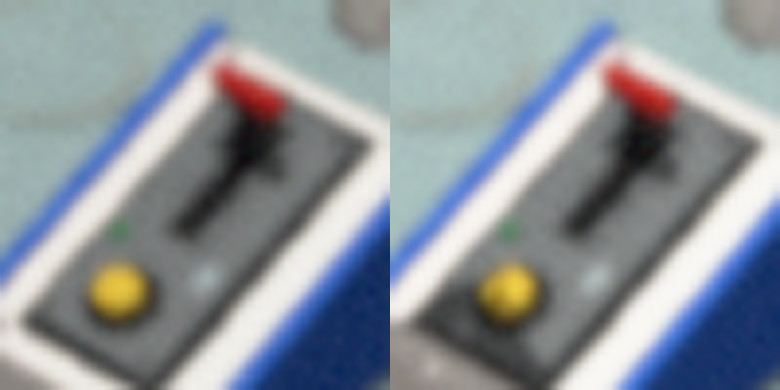

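The bar is back at its starting position: (354.7,194.3) now against (354.5,194.3) at the start. The button is out. I'll hand the job in.

```bash
python3 -c "
from station import *
print(finish_job())"
```

```text
the job is handed in; nothing more can be done
None
```

The trip test is done and handed in: the button press dropped the blue lever, I released the button, and it took a second push to seat the lever fully home. The final picture shows it back at its start position and the button out; the orange unit, pot, bottle and dish were not disturbed.

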